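Fit a taper-shank head in a vortex mixer

ROBOT

A 6-joint arm with a two-finger parallel gripper is mounted at the origin on the work surface. World frame = base frame: x ahead of the robot, y to its left, z up, the work surface at z = 0. Lengths are in m, angles in degrees, forces in N, time in s.
With the tool pointing down it reaches from about 0.25 to 0.725 m from the base axis. Payload 9.7 kg.
Tool frame: the origin (TCP) lies at the very end of the fingers, on their centre line; the grasp point (between the pads) lies 19 mm behind it (bot.grip_point_offset is the z of the grasp point in the tool frame, in m); z points along the fingers, x is the direction in which the jaws open and shut, and the axes are right-handed (so a half turn about z gives the same grasp; the last joint's range is limited). The gripper opens to 85 mm and grips with 20 to 120 N. Pads are 22 mm wide; open, the fingers measure 114 mm over their backs; the gripper's body (76 mm by 85 mm) begins 54 mm behind the grasp point. The pads swing forward as they close: fully open they stand 13 mm farther back than shut.
Start: joints at [69.041, 4.979, 10.078, 95.1, 0, 90], TCP at [0.197, 0.514, 0.231] pointing down, gripper open.
Joint ranges: [-179.16, 179.16], [-48.56, 103.87], [-65.8, 70.77], [-126.05, 130.52], [-82.76, 87.17], [-180, 180]. Speed limits (degrees/s): [127.2, 127.2, 147.25, 180, 180, 180].

INTERFACE

Orientations are given as [roll, pitch, yaw] about the fixed x, y, z axes, in that order (R = Rz(yaw) Ry(pitch) Rx(roll)).
In Python, from workcell import get_obs, viewer, job_done, bot gives the robot as it stands.
- The arm moves only by the shell command python3 -m handwheel 'ROWS' [FORCE]. ROWS is JSON, a list of rows, each a list of 5 numbers: the closure, from 0 (fully open) to 1 (shut), then the shift along the world's x, y, z in m, then the turn about the world's z in degrees. A call has 1 to 5 rows; each row is the pose to reach, as a shift and turn from the pose measured when the call began; what a row does not reach only later rows make up. A row lasts 1/10 s, in which the tool goes at most 50 mm and 8.59 degrees, less where a joint would pass 70% of its speed; a pose out of reach is approached as far as the arm can. A call with a gripper value outside its range is refused whole. The fingers move at their own pace and stop on an object; FORCE is the grip in N (left out, the last holds). Time passes only in rows, so rows that repeat a pose let the fingers close. It gives the time, the measured TCP pose, the force and the opening at its end, in the units of the state.
- get_obs(): the state, without advancing time (a new reading comes with each control period).
- viewer.camera(name): name is "side" or "top"; returns a dict with "color" (420x560x3 uint8, blue, green, red), "K" (3x3 intrinsics, pixels), "origin" and "orientation" of the camera in the world. Camera axes: x right, y down, z forward; pixel columns grow to the right and rows downward; lengths in m; the calibration is good to about 2 mm. A picture is of the moment at which its call begins. There is no depth.
- job_done(): hands the job in, once; it reports no verdict.
The state is a dict: "time": time; "q": joint angles; "qd": joint speeds; "joint_efforts": joint torques, N m; "ee_pos": TCP position; "tcp_rot": TCP orientation; "wrist_force": force on the tool from outside, world axes, zero at the start; "torque": the same for the moment, N m; "opening": finger opening in m.
Only numpy, scipy, OpenCV 4.12 (cv2) and the standard library are available. Lean on these libraries where they do the work, as an engineer would, in place of code of your own. Each camera call takes 0.05 s, during which the arm holds its last target.

TASK

Take the flat-topped head out of the rack, set its taper shank gently and upright in the socket of the vortex mixer, and let go of it. Then, with the closed gripper, tap or push the head down until its clamping sleeve is fully home, flush with the mixer's top, and lock it with a short steady press of about 25 N at the stop: under 20 N does not lock it, and over 35 N from above at any time damages the drive. Leave the other two heads and the bottle where they are, and back away.

Things in the scene. Friction and masses are not known exactly. Their poses are not given: they have to be found in the camera images.
- flat_mid (a point): The flat-topped head, centre of its black rubber disc (46 mm diameter, 22 mm thick, the place to grip; flat top 11 mm above this point). One rigid upright piece, 120 g (hidden variation), own z axis up. Below the disc an aluminium neck 28 mm in diameter, 16 mm long, then a steel taper shank 34 mm long, 21 mm diameter at the neck and 16 mm at the tip, the tip 61 mm below this point. It stands in one of the rack's three holes, neck resting on the rack's top.
- flat_tip (a point): Centre of the lower end of the flat-topped head's taper shank; z axis up along the shank.
- mouth (a point): Centre of the top opening of the mixer's steel clamping sleeve (the taper socket); z up. The bore is 20.4 mm wide at the top and narrows downward with the same taper as the shank, 32 mm long, open below; a shank set in it comes to rest with its tip about 30 mm below this point (give or take 2 mm) and the neck never reaches the sleeve. The sleeve is 43 mm across and at the start stands 6 to 9 mm proud of the mixer's top.
- sleeve (a joint): How far the clamping sleeve has been driven down into the mixer, m. 0 = standing 9 mm proud, 0.009 = at its hard stop, flush with the mixer's top (home, locked). It starts anywhere from 0 to 0.003. It does not spring back. It yields only above about 12 N of downward push and then resists a further 0.6 N for each mm/s of speed; at the stop it is rigid.
- mixer: The vortex mixer, a white box 130 x 160 mm, 95 mm high, fixed to the bench; origin at the centre of its underside, socket axis vertical through it, knob and switch on its -x side.
- rack: Grey rack 70 x 240 mm, 45 mm high, fixed; origin at the centre of its underside. Three 26 mm holes on its own y axis at -80, 0 and +80 mm, each holding one head.
- dome_mid (a point): Another head in the rack, with a domed rubber top 34 mm across; point 14 mm below its top. Leave alone.
- cup_mid (a point): Another head in the rack, with a hollow rubber cup 54 mm across; point 15 mm below its rim. Leave alone.
- amber: Small amber bottle, 44 mm across, 85 mm tall, standing on the bench; origin at the centre of its underside. Leave alone.
- flat: The same flat-topped head; origin at the lower end of its shank, z up.
Not all that is in view belongs to the job. What is shaped like the flat but blue or pink is not meant.

How it is judged:
By the outcome, as a careful person would: the job done as asked, in the order asked, and still so for the second after the job is handed in, with the robot touching nothing.
It also fails if it takes over 70 s, if anything falls off the work surface, if the arm or the gripper's body presses on something with over 40 N, if the wrist force passes 120 N, or if a joint passes its speed limit or range.

## Working session

There is one attempt and no reset: what is moved stays moved. The work goes in short steps, Python scripts to look and compute and a shell command to move; the robot and the scene stay as the last step left them, time stands still between calls to the robot, and variables do not carry over. Pictures are saved under pics/ and viewed, and the job is handed in when it is done.

```bash
ls; mkdir -p pics; python3 - <<'E'
from workcell import get_obs, viewer, bot
import cv2
o=get_obs(); print(o['time'],o['ee_pos'],o['tcp_rot'],o['opening'],o['wrist_force'],bot.grip_point_offset)
for n in('side','top'):
    c=viewer.camera(n); cv2.imwrite(f'pics/{n}0.png',c['color']); print(n,c['K'],c['origin'],c['orientation'])
E
```

```text
pics
0.0 [0.19663751 0.51339462 0.2305661 ] [-1.79998376e+02  7.77674183e-02  6.90412102e+01] 0.08545465418112205 [ 0.62246969 -0.88257455 -0.43829495] -0.0187
side [[382.45431403   0.         279.52452283]
 [  0.         382.45431403 214.95699631]
 [  0.           0.           1.        ]] [0.2591216  0.54490254 0.50173441] [-1.24464832e+02 -9.64127353e-02 -1.45438548e+02]
top [[512.91192552   0.         274.46144355]
 [  0.         512.91192552 210.99867079]
 [  0.           0.           1.        ]] [0.53086354 0.04066042 1.19024729] [-1.75352190e+02  1.80350959e-03 -8.89541467e+01]
```

View pics/side0.png

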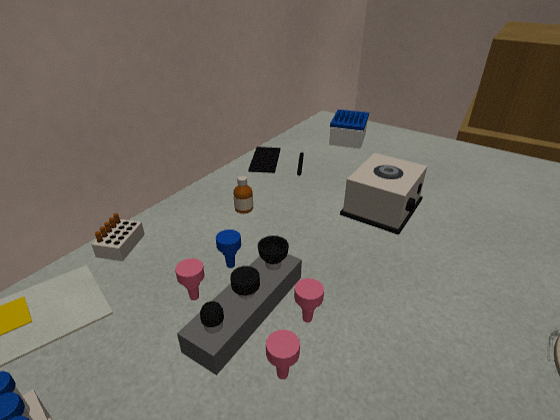

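View pics/top0.png

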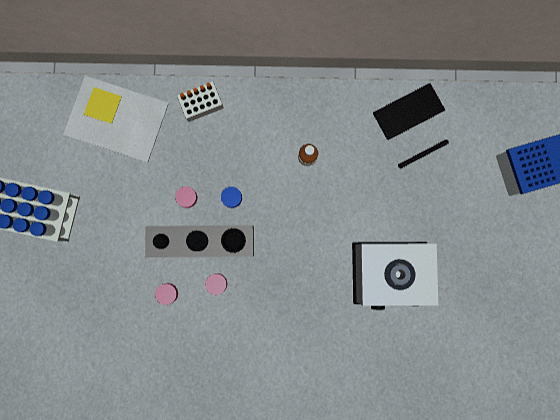

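Both views show three black heads in the rack. In the top view they are at (160,241), (197,240) and (233,240), and in the side view at (212,314), (245,280) and (273,250). The lookalikes are the pink ones at top (186,197), (166,294) and (216,284), and the blue one at (231,197). The mixer socket is at top (400,274). Next I'll take a close crop to tell flat from cup and dome.

```bash
cat > h.py <<'E'
import numpy as np, cv2
from scipy.spatial.transform import Rotation as R
from workcell import get_obs, viewer, bot
def ray(c,u,v):
    d=R.from_euler('xyz',c['orientation'],degrees=True).as_matrix()@np.linalg.inv(c['K'])@np.array([u,v,1.]); return np.array(c['origin']),d/np.linalg.norm(d)
def plane(c,u,v,z):
    o,d=ray(c,u,v); return o+d*(z-o[2])/d[2]
def proj(c,p):
    x=R.from_euler('xyz',c['orientation'],degrees=True).as_matrix().T@(np.array(p)-c['origin']); x=c['K']@x; return x[:2]/x[2]
def tri(rs):
    A=sum(np.eye(3)-np.outer(d,d) for o,d in rs); b=sum((np.eye(3)-np.outer(d,d))@o for o,d in rs)
    p=np.linalg.solve(A,b); return p,[np.linalg.norm((np.eye(3)-np.outer(d,d))@(p-o)) for o,d in rs]
E
python3 - <<'E'
import cv2,numpy as np
s=cv2.imread('pics/side0.png');t=cv2.imread('pics/top0.png')
a=cv2.resize(s[225:345,180:320],None,fx=4,fy=4,interpolation=cv2.INTER_CUBIC)
a=cv2.convertScaleAbs(a,alpha=2,beta=20)
b=cv2.resize(t[215:270,140:260],None,fx=4.6,fy=4.6,interpolation=cv2.INTER_CUBIC); b=cv2.convertScaleAbs(b,alpha=2,beta=20)
cv2.imwrite('pics/crop_s.png',a);cv2.imwrite('pics/crop_t.png',b)
E
```

```text
(no output)
```

View pics/crop_s.png

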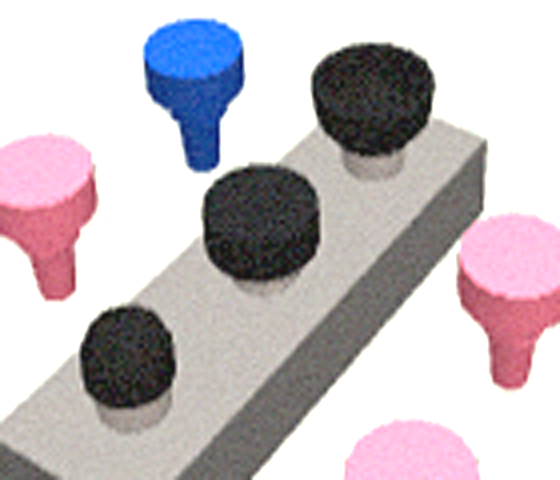

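View pics/crop_t.png

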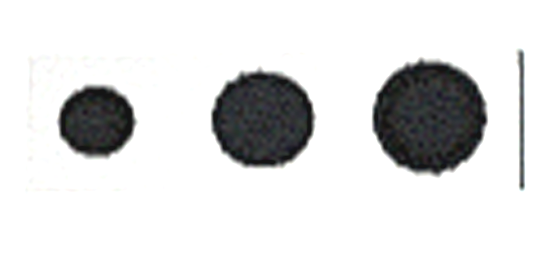

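The crops settle it: the middle head (side (245,280), top (197,240)) is a flat cylinder, so that's the target. The near one is the dome and the far one is the conical cup. Next I'll measure positions.

```bash
python3 - <<'E'
from h import *
cs={n:viewer.camera(n) for n in('top','side')}
t=cs['top']; im=t['color']; g=cv2.cvtColor(im,cv2.COLOR_BGR2GRAY)
m=((g<48)).astype('uint8'); m[:220]=0;m[262:]=0;m[:,:140]=0;m[:,255:]=0
n,l,st,ce=cv2.connectedComponentsWithStats(m)
H=[.089,.083,.090]
k=0
cand=sorted([(ce[i],st[i]) for i in range(1,n) if st[i][4]>80],key=lambda e:e[0][0])
for (c,s),z in zip(cand,H):
    p=plane(t,c[0],c[1],z); print('head',c,s,p.round(4),'diam',2*np.sqrt(s[4]/np.pi)*(t['origin'][2]-z)/t['K'][0,0])
# rack corners mask
hs=cv2.cvtColor(im,cv2.COLOR_BGR2HSV)
print(im[250,150],im[252,215],im[265,200],im[232,170])
s=cs['side']; im2=s['color']; g2=cv2.cvtColor(im2,cv2.COLOR_BGR2GRAY)
m=(g2<40).astype('uint8'); m[:230]=0;m[335:]=0;m[:,:180]=0;m[:,300:]=0
n,l,st,ce=cv2.connectedComponentsWithStats(m)
for i in range(1,n):
    if st[i][4]>80: print('side',ce[i],st[i])
for i in range(1,n):
    if st[i][4]>80 and 230<ce[i][0]<260:
        p,e=tri([ray(s,*ce[i]),ray(t,*cand[1][0])]); print('tri flat',p,e)
a=cv2.resize(im[230:315,345:445],None,fx=6,fy=6,interpolation=cv2.INTER_CUBIC);cv2.imwrite('pics/mt.png',a)
a=cv2.resize(im2[140:235,330:440],None,fx=6,fy=6,interpolation=cv2.INTER_CUBIC);cv2.imwrite('pics/ms.png',a)
E
```

```text
head [160.51295337 240.96373057] [153 234  16  15 193] [0.5515 0.2854 0.089 ] diam 0.03365702858852703
head [196.70277778 240.52777778] [186 231  22  20 360] [0.5539 0.2088 0.083 ] diam 0.046217679949602034
head [232.88387097 240.05591398] [221 228  25  25 465] [0.5562 0.1302 0.09  ] diam 0.05219501760682866
[120 119 119] [125 130 129] [149 147 137] [121 122 124]
side [272.72700297 249.08902077] [258 236  31  28 674]
side [229.24926686 251.49560117] [216 238  25  30 341]
side [244.84308131 280.49928673] [231 267  29  29 701]
side [211.42418033 314.24590164] [200 301  24  26 488]
tri flat [0.55465003 0.21089855 0.07123931] [np.float64(0.0005647321218649179), np.float64(0.0005647321218652198)]
```

View pics/mt.png

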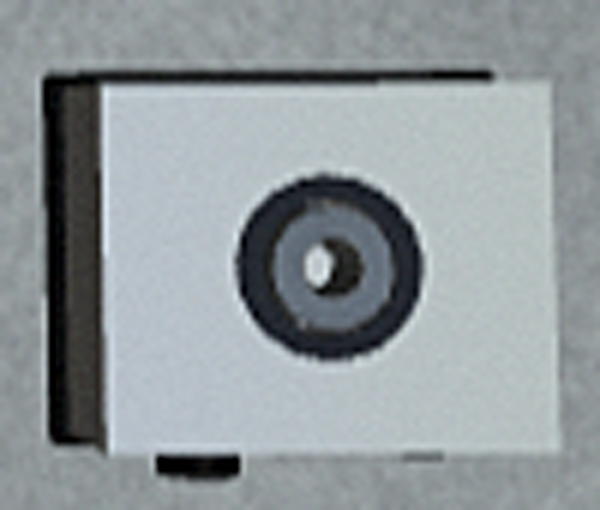

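View pics/ms.png

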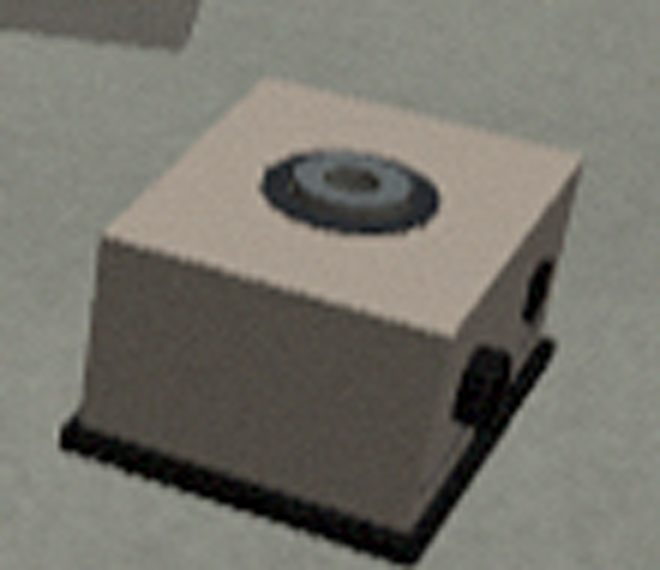

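```bash
cat > mix.py <<'E'
from h import *
cs={n:viewer.camera(n) for n in('top','side')}
t=cs['top'];s=cs['side']
def hull_ell(m,seed):
    n,l=cv2.connectedComponents(m); 
    k=l[seed[1],seed[0]]; mm=(l==k).astype('uint8')
    c,_=cv2.findContours(mm,cv2.RETR_EXTERNAL,cv2.CHAIN_APPROX_NONE)
    c=max(c,key=cv2.contourArea); h=cv2.convexHull(c); M=cv2.moments(h); e=cv2.fitEllipse(c)
    return (M['m10']/M['m00'],M['m01']/M['m00']),e
g=cv2.cvtColor(t['color'],cv2.COLOR_BGR2GRAY); print('row',g[274,380:422]); print('col',g[255:295,400])
g2=cv2.cvtColor(s['color'],cv2.COLOR_BGR2GRAY); print(g2[171,370:410]); print(g2[160:182,388])
E
python3 mix.py
```

```text
row [191 190 195 209 114  29  41  37  40  29  72 117 110 107 105 116 203 190
 196 209  91  26  42  45  34  74 118 113 106 118  73  33  37  36  29 121
 206 195 189 189 189 190]
col [189 192 197 188 113  27  41  40  59  96 112 105 111 112  85  31  27  85
 118  91  38  20  23  25  74 102 109 106 110  96  49  33  40  35  44 155
 201 193 190 190]
[155 158 159  92  41  45  44  44  67  37  67  85 106 103 102  94  87  83
  66  63  55  62  61  92 104 104  98 104  79  39  44  46  71 164 155 157
 157 157 157 154]
[154 153 159 158 143 114 102  92  70  62  60  66  93 100  77  57  54  47
  51 129 160 157]
```

```bash
cat >> mix.py <<'E'
def ell(img,thr0,seed,roi,sc=8):
    x0,y0,x1,y1=roi
    a=cv2.resize(img[y0:y1,x0:x1],None,fx=sc,fy=sc,interpolation=cv2.INTER_CUBIC)
    m=thr0(a.astype(float)).astype('uint8')
    c,_=cv2.findContours(m,cv2.RETR_LIST,cv2.CHAIN_APPROX_NONE)
    out=[]
    for k in c:
        if cv2.contourArea(k)>sc*sc*40 and len(k)>5:
            e=cv2.fitEllipse(cv2.convexHull(k)); out.append(((e[0][0]+.5)/sc+x0-.5,(e[0][1]+.5)/sc+y0-.5,e[1][0]/sc,e[1][1]/sc))
    return out
print('TOP ring<115');[print(np.round(e,2),plane(t,e[0],e[1],.095).round(4)) for e in ell(g,lambda a:a<115,0,(380,254,421,295))]
print('TOP >72');[print(np.round(e,2),plane(t,e[0],e[1],.1025).round(4)) for e in ell(g,lambda a:a>72,0,(386,261,414,288))]
print('SIDE <100 ');[print(np.round(e,2),plane(s,e[0],e[1],.095).round(4)) for e in ell(g2,lambda a:a<115,0,(365,158,411,188))]
print('SIDE >70 ');[print(np.round(e,2),plane(s,e[0],e[1],.1025).round(4)) for e in ell(g2,lambda a:a>65,0,(374,160,404,182))]
# mixer top face in top view
m=(g>170).astype('uint8'); n,l,st,ce=cv2.connectedComponentsWithStats(m)
k=l[250,420]; c,_=cv2.findContours((l==k).astype('uint8'),cv2.RETR_EXTERNAL,cv2.CHAIN_APPROX_NONE)
r=cv2.minAreaRect(c[0]); print('box',r,plane(t,r[0][0],r[0][1],.095), np.array(r[1])*(t['origin'][2]-.095)/512.9)
# rack
hsv=cv2.cvtColor(t['color'],cv2.COLOR_BGR2HSV)
for y in (232,254): print(t['color'][y,135:160].tolist()[::3])
print(t['color'][218:266,178].tolist()[::2])
E
python3 mix.py|tail -40
```

```text
row [192 191 194 203 114  27  41  42  48  30  76 114 110 114 109 115 206 194
 195 206  87  29  43  45  34  74 117 109 113 115  76  33  44  35  31 114
 204 196 190 193 187 190]
col [190 189 189 184 111  25  39  39  56  90 109 108 107 111  82  33  35  82
 118  87  39  16  24  27  73 108 107 102 112  99  46  31  39  33  45 152
 207 191 189 187]
[159 159 162  90  41  41  41  43  64  36  67  89 108 108 100  89  82  83
  71  64  61  61  56  92 102 103  98 107  74  44  48  42  69 160 157 158
 157 156 156 156]
[155 157 160 155 142 110 101  94  69  66  62  71  94 103  74  55  54  46
  50 128 161 158]
TOP ring<115
[399.42 274.13  30.81  31.46] [ 0.4904 -0.2251  0.095 ]
TOP >72
[399.94 274.24  10.17  10.36] [ 0.4905 -0.2244  0.1025]
[399.97 274.29  20.14  22.15] [ 0.4903 -0.2245  0.1025]
SIDE <100 
[387.93 171.84  14.26  30.63] [ 0.4914 -0.2237  0.095 ]
SIDE >70 Traceback (most recent call last):
  File "mix.py", line 25, in <module>
    print('SIDE >70 ');[print(np.round(e,2),plane(s,e[0],e[1],.1025).round(4)) for e in ell(g2,lambda a:a>65,0,(374,160,404,182))]
                                                                                        ~~~^^^^^^^^^^^^^^^^^^^^^^^^^^^^^^^^^^^^^^
  File "mix.py", line 20, in ell
    e=cv2.fitEllipse(cv2.convexHull(k)); out.append(((e[0][0]+.5)/sc+x0-.5,(e[0][1]+.5)/sc+y0-.5,e[1][0]/sc,e[1][1]/sc))
cv2.error: OpenCV(4.12.0) /io/opencv/modules/imgproc/src/shapedescr.cpp:361: error: (-201:Incorrect size of input array) There should be at least 5 points to fit the ellipse in function 'fitEllipseNoDirect'
```

Mouth is at about (0.4905, -0.2243) and the flat's centre at about (0.554, 0.210, 0.072). The triangulated height agrees with the expected 72 mm, and the diameter of 46 mm matches. The cup is too close along the rack's axis, so the jaws have to close across it, at a yaw of about 1.7°. Moving to above the rack.

```bash
python3 -m handwheel '[[0.2,0.036,-0.030,-0.002,-7],[0.2,0.072,-0.060,-0.004,-14],[0.2,0.108,-0.090,-0.006,-21],[0.2,0.144,-0.120,-0.008,-28],[0.2,0.180,-0.150,-0.010,-35]]' 30
python3 -m handwheel '[[0.2,0.036,-0.030,-0.004,-7],[0.2,0.072,-0.060,-0.008,-14],[0.2,0.108,-0.090,-0.012,-21],[0.2,0.144,-0.120,-0.016,-28],[0.2,0.170,-0.145,-0.020,-32]]'
```

```text
time: 0.9
ee_pos: [0.3779, 0.3622, 0.2213]
tcp_rot: [-180.0, -0.0, 33.8]
wrist_force: [0.2, 1.3, -0.3]
opening: 0.0681
time: 1.4
ee_pos: [0.5496, 0.2152, 0.2009]
tcp_rot: [180.0, -0.0, 1.4]
wrist_force: [0.5, 0.2, -0.8]
opening: 0.0681
```

```bash
python3 -m handwheel '[[0.2,0.002,-0.003,-0.02,0],[0.2,0.0045,-0.0055,-0.05,0],[0.2,0.0045,-0.0055,-0.08,0],[0.2,0.0045,-0.0055,-0.092,0],[0.2,0.0045,-0.0055,-0.092,0]]'
cat > snap.py <<'E'
from h import *
import sys
tag,a=sys.argv[1],[int(v) for v in sys.argv[2:6]]
b=[int(v) for v in sys.argv[6:10]]
out=[]
for n,r in(('side',a),('top',b)):
    c=viewer.camera(n)['color']; cv2.imwrite(f'pics/{tag}_{n}.png',c)
    k=c[r[1]:r[3],r[0]:r[2]]; f=min(400/k.shape[1],580/k.shape[0]); k=cv2.resize(k,None,fx=f,fy=f,interpolation=cv2.INTER_CUBIC); k=cv2.convertScaleAbs(k,alpha=1.5,beta=15); k=cv2.copyMakeBorder(k,0,590-k.shape[0],0,398-k.shape[1] if k.shape[1]<398 else 0,cv2.BORDER_CONSTANT); out.append(k[:,:399])
cv2.imwrite(f'pics/{tag}_both.png',np.hstack(out))
E
python3 snap.py a 160 180 330 370 140 180 300 310
```

```text
time: 1.9
ee_pos: [0.5532, 0.2094, 0.1073]
tcp_rot: [179.9, 0.1, 1.4]
wrist_force: [-0.3, 0.4, 0.4]
opening: 0.0684
```

View pics/a_both.png

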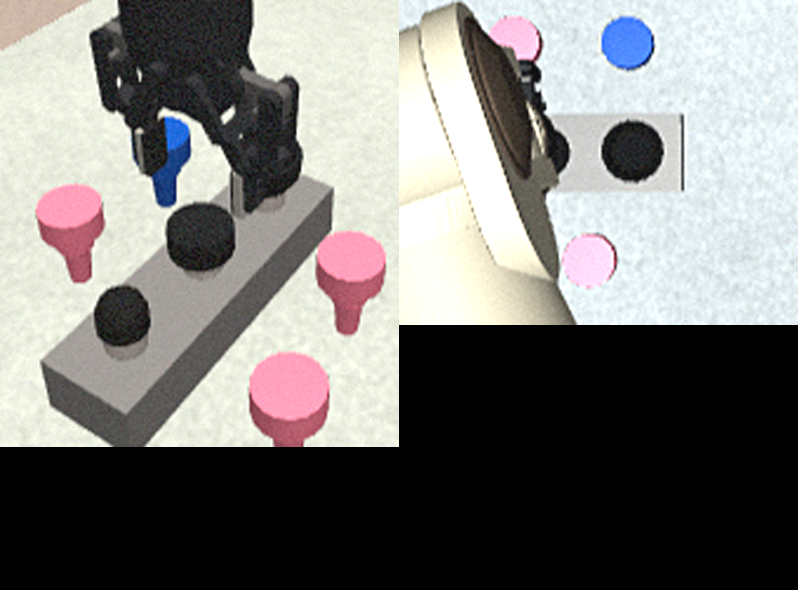

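Gripper is open and straddles the flat head: fingertips in the side image are at about (223,248) and (263,268), with the head at (245,280). Going down.

```bash
python3 -m handwheel '[[0.2,0.001,0.001,-0.015,0],[0.2,0.001,0.001,-0.03,0],[0.2,0.001,0.001,-0.045,0],[0.2,0.001,0.001,-0.056,0],[0.2,0.001,0.001,-0.056,0]]'
python3 snap.py b 160 180 330 370 140 180 300 310
```

```text
time: 2.5
ee_pos: [0.5542, 0.2106, 0.0516]
tcp_rot: [180.0, 0.1, 1.5]
wrist_force: [-0.3, 0.5, -0.1]
opening: 0.0681
```

View pics/b_both.png

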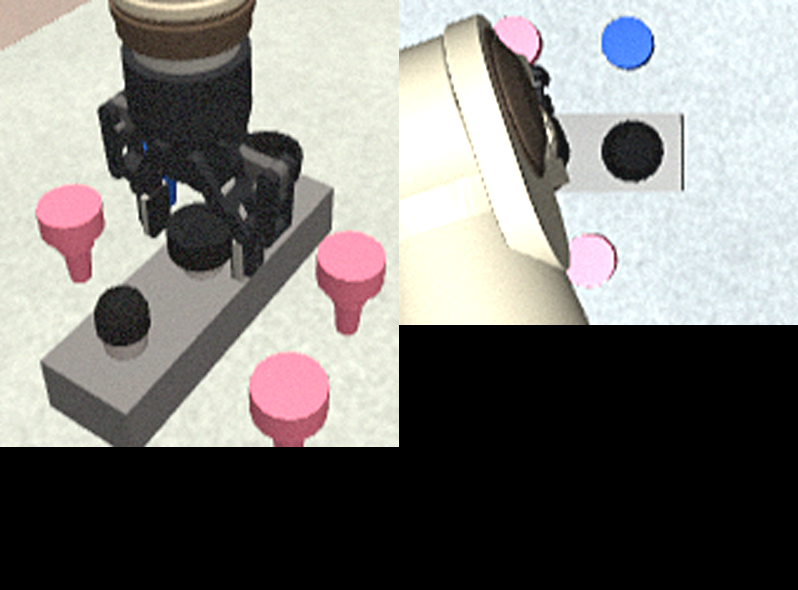

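Both fingers straddle the disc and are clear of the cup. Closing.

```bash
python3 -m handwheel '[[0.45,0,0,0,0],[0.55,0,0,0,0],[0.7,0,0,0,0],[0.7,0,0,0,0],[0.7,0,0,0,0]]' 40
python3 -m handwheel '[[0.7,0,0,0,0],[0.7,0,0,0.01,0],[0.7,0,0,0.03,0],[0.7,0,0,0.06,0],[0.7,0,0,0.08,0]]'
```

```text
time: 3.1
ee_pos: [0.5557, 0.2111, 0.0549]
tcp_rot: [-180.0, -0.1, 1.5]
wrist_force: [-1.3, -0.5, 5.9]
opening: 0.0447
time: 3.6
ee_pos: [0.5559, 0.2112, 0.1372]
tcp_rot: [-179.9, -0.2, 1.5]
wrist_force: [0.4, -0.7, -0.2]
opening: 0.0449
```

```bash
python3 -m handwheel '[[0.7,0,0,0.02,0],[0.7,0,0,0.05,0],[0.7,0,0,0.08,0],[0.7,0,0,0.1,0],[0.7,0,0,0.1,0]]'
python3 snap.py c 160 100 330 370 140 180 300 310
```

```text
time: 4.1
ee_pos: [0.5567, 0.2115, 0.2406]
tcp_rot: [-179.8, -0.5, 1.5]
wrist_force: [0.0, -0.8, -2.3]
opening: 0.045
```

View pics/c_both.png

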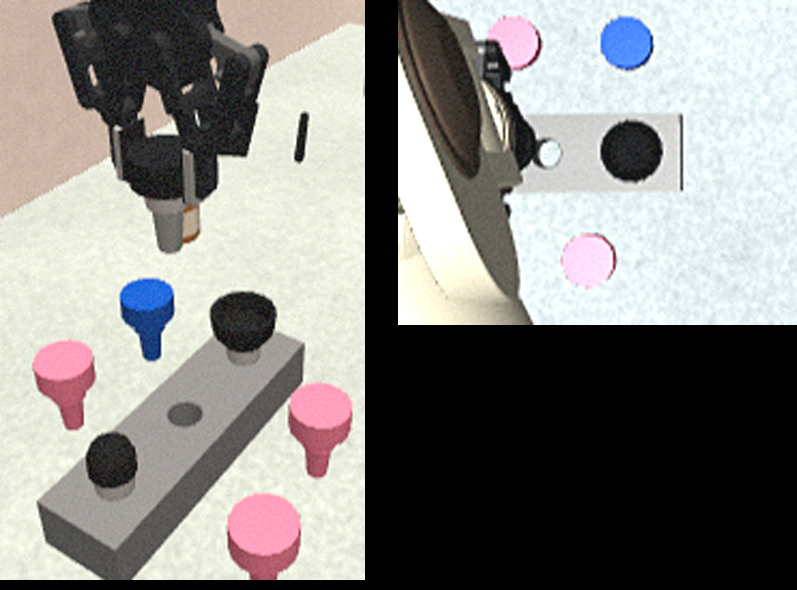

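The head is gripped and upright: in the side view its shank tip is at about (239,215) and the rack hole is empty. Carrying it to the mixer.

```bash
python3 -m handwheel '[[0.7,-0.007,-0.044,0,0],[0.7,-0.014,-0.088,0,0],[0.7,-0.021,-0.132,0,0],[0.7,-0.028,-0.176,0,0],[0.7,-0.034,-0.22,0,0]]'
python3 -m handwheel '[[0.7,-0.007,-0.044,-0.01,0],[0.7,-0.014,-0.088,-0.02,0],[0.7,-0.021,-0.132,-0.03,0],[0.7,-0.028,-0.176,-0.04,0],[0.7,-0.033,-0.216,-0.05,0]]'
python3 -m handwheel '[[0.7,0,0,0,0],[0.7,0,0,0,0]]'
python3 snap.py d 330 90 450 240 330 210 450 320
```

```text
time: 4.7
ee_pos: [0.5208, -0.0103, 0.2348]
tcp_rot: [-179.9, -0.1, 1.5]
wrist_force: [1.1, 0.6, -0.8]
opening: 0.0448
time: 5.2
ee_pos: [0.4863, -0.228, 0.1826]
tcp_rot: [-179.9, 0.1, 1.4]
wrist_force: [0.9, 0.8, -0.7]
opening: 0.0449
time: 5.4
ee_pos: [0.4851, -0.2284, 0.1803]
tcp_rot: [-179.8, 0.2, 1.3]
wrist_force: [0.9, 0.9, -1.6]
opening: 0.0447
```

View pics/d_both.png

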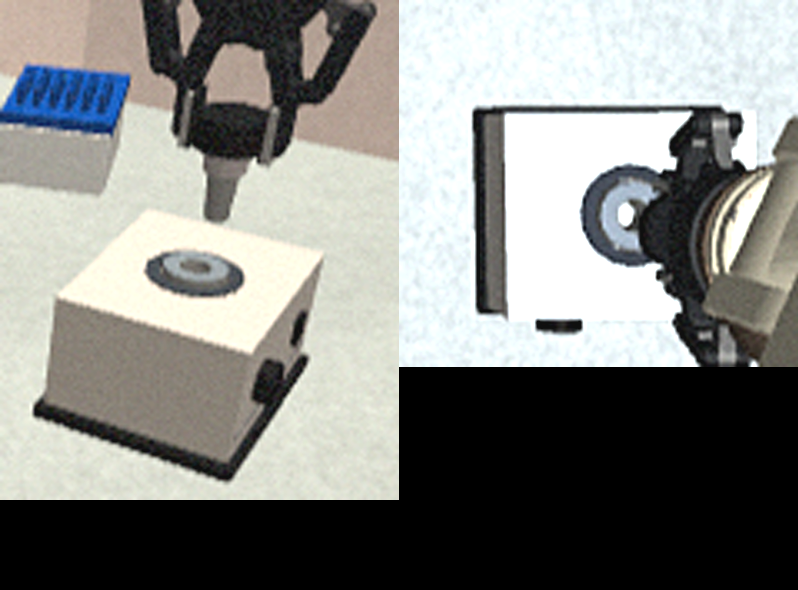

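```bash
python3 - <<'E'
from h import *
o=get_obs(); s=viewer.camera('side'); print(o['ee_pos'],o['tcp_rot'])
p=o['ee_pos']
for dz in (-.044,-.010,.006,.017,.028): print(dz,proj(s,[p[0],p[1],p[2]+dz]).round(1))
print('mouth',proj(s,[.4905,-.2243,.1025]))
c=s['color']; k=cv2.resize(c[110:165,370:425],None,fx=10,fy=10,interpolation=cv2.INTER_CUBIC)
k=cv2.convertScaleAbs(k,alpha=1.6,beta=10)
for i in range(0,55,5): cv2.putText(k,str(370+i),(i*10,10),0,.35,(0,0,255)); cv2.putText(k,str(110+i),(0,i*10+5),0,.35,(0,0,255))
cv2.imwrite('pics/e.png',k)
E
```

```text
[ 0.48604914 -0.22722246  0.1818052 ] [-1.79829187e+02  1.26794555e-01  1.45555925e+00]
-0.044 [394.1 154.5]
-0.01 [396.8 139.9]
0.006 [398.1 132.9]
0.017 [399.  127.9]
0.028 [400.  122.9]
mouth [388.97070808 168.85981694]
```

View pics/e.png

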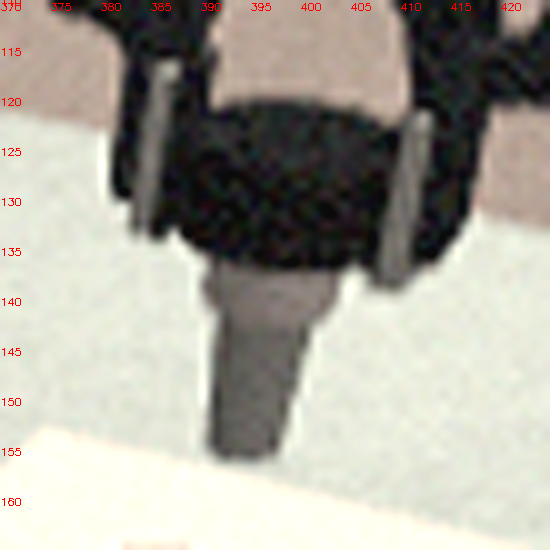

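```bash
python3 - <<'E'
from h import *
s=viewer.camera('side')
for u,v in((393.2,154.1),(394.1,154.5)): print(plane(s,u,v,.138))
c=s['color']; g=cv2.cvtColor(c,cv2.COLOR_BGR2GRAY)
for r in (145,147,149,151,153,155,157): print(r,g[r,384:404])
c=s['color']; k=cv2.resize(c[155:190,360:415],None,fx=12,fy=12,interpolation=cv2.INTER_CUBIC)
k=cv2.convertScaleAbs(k,alpha=1.6,beta=10)
for i in range(0,55,5): cv2.putText(k,str(360+i),(i*12,10),0,.35,(0,0,255)); cv2.putText(k,str(155+i),(0,i*12+5),0,.35,(0,0,255))
cv2.imwrite('pics/f.png',k)
E
```

```text
[ 0.48816913 -0.22758255  0.138     ]
[ 0.48581535 -0.2267678   0.138     ]
145 [135 136 135 137 137 142 143  67  48  48  54  49  57  56  61  58 113 145
 139 138]
147 [140 138 138 136 135 136 142  36  50  49  52  56  56  63  56  61 148 140
 144 139]
149 [138 141 138 138 139 144 120  40  47  54  57  59  56  61  53 123 143 139
 141 138]
151 [134 136 136 133 136 139 118  41  47  54  52  57  57  57  70 143 140 140
 141 139]
153 [138 138 141 139 135 144  89  46  52  52  57  62  61  54 134 144 139 142
 137 141]
155 [155 147 148 138 141 136 128  88  91  65  65  69  81 115 137 139 134 139
 138 135]
157 [157 161 162 161 164 156 161 156 155 149 150 142 137 132 135 135 135 135
 138 139]
```

View pics/f.png

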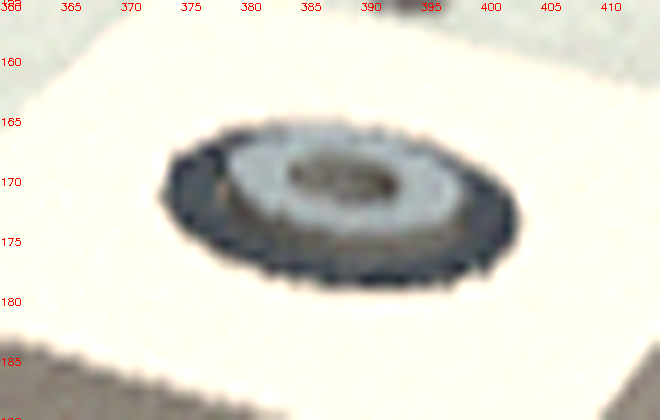

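```bash
python3 -m handwheel '[[0.7,0.003,0.0015,-0.005,0],[0.7,0.005,0.0025,-0.012,0],[0.7,0.005,0.0025,-0.02,0],[0.7,0.005,0.0025,-0.026,0],[0.7,0.005,0.0025,-0.026,0]]'
cat > zoom.py <<'E'
from h import *
import sys
n,x0,y0,x1,y1,tag=sys.argv[1],*map(int,sys.argv[2:6]),sys.argv[6]
o=get_obs(); s=viewer.camera(n); p=o['ee_pos']; print(p.round(4),o['tcp_rot'].round(2),o['wrist_force'].round(1))
print('tip pred',proj(s,[p[0],p[1],p[2]-.044]),'mouth pred',proj(s,[.4905,-.2243,.1025]))
f=int(min(800/(x1-x0),600/(y1-y0)))
k=cv2.convertScaleAbs(cv2.resize(s['color'][y0:y1,x0:x1],None,fx=f,fy=f,interpolation=cv2.INTER_CUBIC),alpha=1.6,beta=10)
for i in range(0,x1-x0,5): cv2.putText(k,str(x0+i),(i*f,10),0,.35,(0,0,255))
for i in range(0,y1-y0,5): cv2.putText(k,str(y0+i),(0,i*f+5),0,.35,(0,0,255))
cv2.imwrite(f'pics/{tag}.png',k)
E
python3 zoom.py side 360 130 415 185 g
```

```text
time: 6.1
ee_pos: [0.4911, -0.2241, 0.1552]
tcp_rot: [-179.8, 0.2, 1.5]
wrist_force: [0.6, -0.8, -1.5]
opening: 0.0452
[ 0.4911 -0.2241  0.1552] [-1.7983e+02  1.6000e-01  1.5400e+00] [ 0.6 -0.8 -1.5]
tip pred [389.34059159 165.33072407] mouth pred [388.97070808 168.85981694]
```

View pics/g.png

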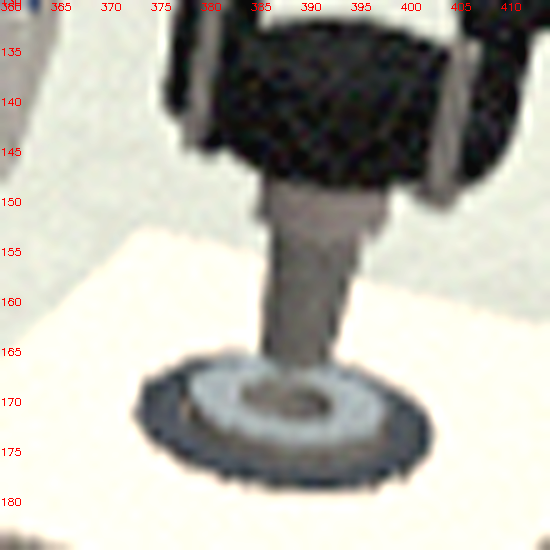

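Side view: shank tip centre is at about (388.5,165.5) and the bore centre at (388,169.7), so it's aligned to within 1 px. Lowering gently while watching the force.

```bash
python3 -m handwheel '[[0.7,0,0,-0.003,0],[0.7,0,0,-0.006,0],[0.7,0,0,-0.009,0],[0.7,0,0,-0.012,0],[0.7,0,0,-0.012,0]]'
python3 zoom.py side 360 130 415 185 g2
```

```text
time: 6.65
ee_pos: [0.491, -0.2242, 0.1434]
tcp_rot: [-179.8, 0.1, 1.5]
wrist_force: [-0.3, -0.2, -2.0]
opening: 0.0448
[ 0.491  -0.2242  0.1434] [-1.7983e+02  1.5000e-01  1.5300e+00] [-0.3 -0.2 -2. ]
tip pred [388.49024149 170.05081511] mouth pred [388.97070808 168.85981694]
```

View pics/g2.png

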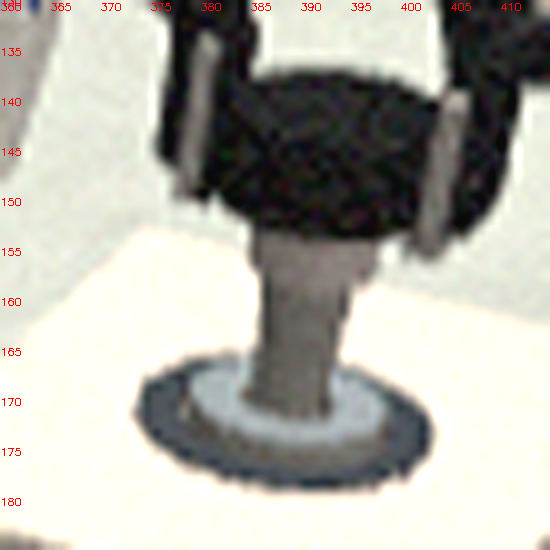

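The shank tip is entering the bore, its end at about (388,171), and there's no contact force yet. Continuing slowly.

```bash
python3 -m handwheel '[[0.7,0,0,-0.002,0],[0.7,0,0,-0.004,0],[0.7,0,0,-0.006,0],[0.7,0,0,-0.008,0],[0.7,0,0,-0.008,0]]'
python3 -m handwheel '[[0.7,0,0,-0.002,0],[0.7,0,0,-0.004,0],[0.7,0,0,-0.006,0],[0.7,0,0,-0.008,0],[0.7,0,0,-0.008,0]]'
```

```text
time: 7.2
ee_pos: [0.491, -0.2242, 0.1353]
tcp_rot: [-179.8, 0.2, 1.5]
wrist_force: [-0.4, 0.1, -1.1]
opening: 0.0449
time: 7.7
ee_pos: [0.4908, -0.2241, 0.127]
tcp_rot: [-179.8, 0.2, 1.5]
wrist_force: [-0.0, 0.8, -2.2]
opening: 0.0448
```

```bash
python3 -m handwheel '[[0.7,0,0,-0.001,0],[0.7,0,0,-0.002,0],[0.7,0,0,-0.003,0],[0.7,0,0,-0.003,0]]'
python3 -m handwheel '[[0.7,0,0,-0.001,0],[0.7,0,0,-0.002,0],[0.7,0,0,-0.002,0]]'
python3 -m handwheel '[[0.7,0,0,-0.001,0],[0.7,0,0,-0.0015,0],[0.7,0,0,-0.0015,0]]'
```

```text
time: 8.1
ee_pos: [0.4908, -0.2241, 0.1238]
tcp_rot: [-179.8, 0.2, 1.5]
wrist_force: [-0.1, 0.4, -0.9]
opening: 0.0447
time: 8.4
ee_pos: [0.4907, -0.224, 0.1217]
tcp_rot: [-179.8, 0.2, 1.5]
wrist_force: [0.2, 0.3, -1.6]
opening: 0.045
time: 8.7
ee_pos: [0.4908, -0.2241, 0.1201]
tcp_rot: [-179.8, 0.2, 1.5]
wrist_force: [0.2, -1.0, -2.1]
opening: 0.0447
```

```bash
python3 -m handwheel '[[0.7,0,0,-0.001,0],[0.7,0,0,-0.001,0]]'
python3 -m handwheel '[[0.7,0,0,-0.001,0],[0.7,0,0,-0.001,0]]'
python3 -m handwheel '[[0.7,0,0,-0.001,0],[0.7,0,0,-0.001,0]]'
python3 zoom.py side 360 130 415 185 g3
```

```text
time: 8.9
ee_pos: [0.4908, -0.2241, 0.119]
tcp_rot: [-179.8, 0.2, 1.5]
wrist_force: [0.9, 0.1, -1.8]
opening: 0.0447
time: 9.1
ee_pos: [0.4909, -0.2241, 0.1179]
tcp_rot: [-179.8, 0.2, 1.5]
wrist_force: [0.4, -1.0, -1.2]
opening: 0.0448
time: 9.3
ee_pos: [0.4909, -0.2242, 0.1168]
tcp_rot: [-179.8, 0.2, 1.5]
wrist_force: [1.4, -0.6, -1.8]
opening: 0.0448
[ 0.4909 -0.2242  0.1168] [-179.82    0.19    1.53] [ 1.4 -0.6 -1.8]
tip pred [386.65191456 180.42666978] mouth pred [388.97070808 168.85981694]
```

View pics/g3.png

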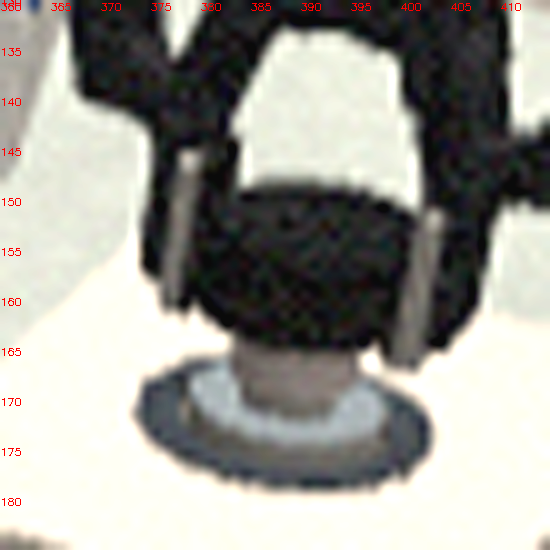

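Nearly seated: only the neck shows above the sleeve. Taking finer steps until contact.

```bash
for i in 1 ; do python3 -m handwheel '[[0.7,0,0,-0.0007,0],[0.7,0,0,-0.0007,0]]'; done
python3 -m handwheel '[[0.7,0,0,-0.0007,0],[0.7,0,0,-0.0007,0]]'
python3 -m handwheel '[[0.7,0,0,-0.0007,0],[0.7,0,0,-0.0007,0]]'
```

```text
time: 9.55
ee_pos: [0.4909, -0.2242, 0.1161]
tcp_rot: [-179.8, 0.2, 1.5]
wrist_force: [2.1, -0.5, -1.4]
opening: 0.0451
time: 9.75
ee_pos: [0.491, -0.2243, 0.1156]
tcp_rot: [-179.8, 0.2, 1.5]
wrist_force: [0.6, -0.7, 0.3]
opening: 0.0451
time: 9.95
ee_pos: [0.491, -0.2243, 0.1152]
tcp_rot: [-179.8, 0.2, 1.5]
wrist_force: [-0.4, -0.5, 4.1]
opening: 0.045
```

Contact shows about 5.5 N of upward support at TCP z 0.1152, so the taper is seated. Releasing.

```bash
python3 -m handwheel '[[0.4,0,0,0,0],[0.3,0,0,0,0],[0.2,0,0,0,0],[0.2,0,0,0,0]]'
python3 zoom.py side 360 130 415 185 g4
```

```text
time: 10.35
ee_pos: [0.4909, -0.2242, 0.1151]
tcp_rot: [-179.8, 0.2, 1.5]
wrist_force: [-0.1, 0.7, -0.2]
opening: 0.0681
[ 0.4909 -0.2242  0.1151] [-1.7983e+02  1.7000e-01  1.5200e+00] [-0.1  0.7 -0.2]
tip pred [386.52536934 181.09625722] mouth pred [388.97070808 168.85981694]
```

View pics/g4.png

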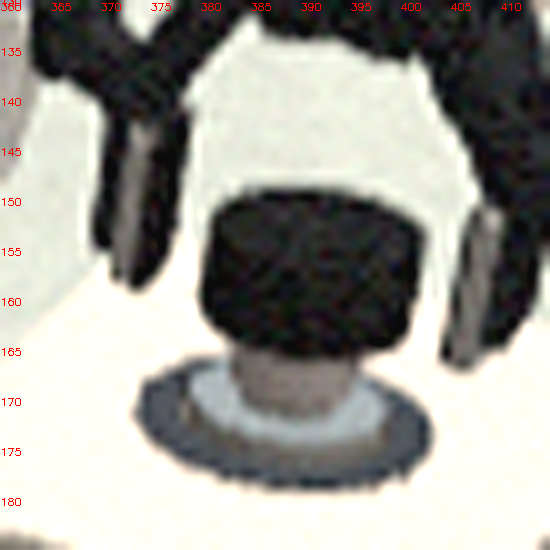

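Released: the head stands upright in the socket, disc at (390,157), with both pads clear. Rising and closing the gripper.

```bash
python3 -m handwheel '[[0.2,0,0,0.015,0],[0.2,0,0,0.035,0],[0.2,0,0,0.055,0],[0.2,0,0,0.07,0],[0.2,0,0,0.07,0]]'
python3 -m handwheel '[[1,0,0,0,0],[1,0,0,0,0],[1,0,0,0,0],[1,0,0,0,0],[1,0,0,0,0]]'
python3 -m handwheel '[[1,0,0,0,0],[1,0,0,-0.005,0],[1,0,0,-0.01,0],[1,0,0,-0.01,0]]'
python3 zoom.py side 350 100 425 180 h1
```

```text
time: 10.9
ee_pos: [0.4919, -0.2247, 0.1883]
tcp_rot: [-179.9, -0.1, 1.5]
wrist_force: [-0.2, 0.3, -0.3]
opening: 0.068
time: 11.4
ee_pos: [0.4918, -0.2246, 0.1879]
tcp_rot: [-179.9, -0.0, 1.5]
wrist_force: [-0.7, 0.0, 0.7]
opening: -0.0002
time: 11.8
ee_pos: [0.4914, -0.2244, 0.1768]
tcp_rot: [-179.9, 0.0, 1.5]
wrist_force: [-0.3, -0.4, 0.4]
opening: -0.0003
[ 0.4914 -0.2244  0.1768] [-1.7989e+02  5.0000e-02  1.5200e+00] [-0.3 -0.4  0.4]
tip pred [390.86843638 156.4131317 ] mouth pred [388.97070808 168.85981694]
```

View pics/h1.png

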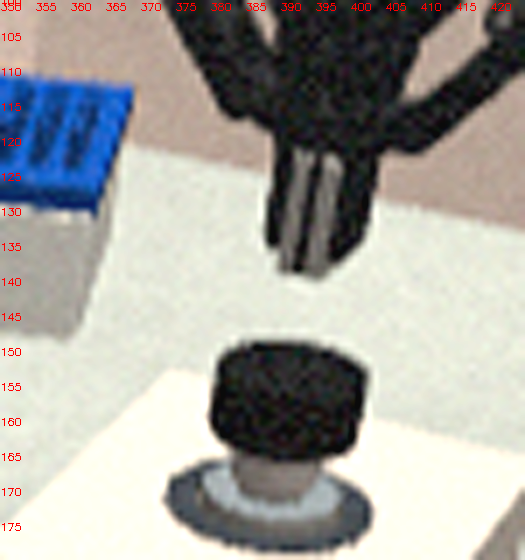

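The closed fingertips at (392,138) are centred over the head's top, whose centre is at about (390,152). Moving down to just above contact.

```bash
python3 -m handwheel '[[1,0,0,-0.008,0],[1,0,0,-0.016,0],[1,0,0,-0.024,0],[1,0,0,-0.028,0],[1,0,0,-0.028,0]]'
python3 -m handwheel '[[1,0,0,-0.001,0],[1,0,0,-0.002,0],[1,0,0,-0.002,0]]'
python3 -m handwheel '[[1,0,0,-0.0007,0],[1,0,0,-0.0014,0],[1,0,0,-0.0014,0]]'
```

```text
time: 12.35
ee_pos: [0.4911, -0.2243, 0.1483]
tcp_rot: [-179.9, 0.1, 1.5]
wrist_force: [0.2, -0.6, 0.6]
opening: 0.0001
time: 12.65
ee_pos: [0.4912, -0.2243, 0.1464]
tcp_rot: [-179.9, 0.1, 1.5]
wrist_force: [-1.1, -0.2, -0.1]
opening: 0.0001
time: 12.95
ee_pos: [0.4911, -0.2243, 0.145]
tcp_rot: [-179.9, 0.1, 1.5]
wrist_force: [0.1, 0.4, -1.0]
opening: 0.0002
```

```bash
python3 -m handwheel '[[1,0,0,-0.0005,0],[1,0,0,-0.001,0],[1,0,0,-0.001,0]]'
python3 -m handwheel '[[1,0,0,-0.0005,0],[1,0,0,-0.0008,0],[1,0,0,-0.0008,0]]'
python3 -m handwheel '[[1,0,0,-0.0005,0],[1,0,0,-0.0005,0]]'
python3 -m handwheel '[[1,0,0,-0.0005,0],[1,0,0,-0.0005,0]]'
```

```text
time: 13.25
ee_pos: [0.4911, -0.2243, 0.1439]
tcp_rot: [-179.9, 0.1, 1.5]
wrist_force: [-0.6, -0.4, 0.8]
opening: 0.0003
time: 13.55
ee_pos: [0.4912, -0.2244, 0.1435]
tcp_rot: [-179.9, 0.1, 1.5]
wrist_force: [-0.4, 0.2, 3.2]
opening: 0.0004
time: 13.75
ee_pos: [0.4913, -0.2244, 0.1433]
tcp_rot: [-179.9, 0.0, 1.5]
wrist_force: [-1.6, 0.9, 4.5]
opening: 0.0001
time: 13.95
ee_pos: [0.4914, -0.2244, 0.1433]
tcp_rot: [-179.9, -0.0, 1.5]
wrist_force: [-1.2, 1.5, 5.1]
opening: 0.0002
```

Contact at z about 0.1435. The arm's compliance is roughly 8–10 N per mm of command. Pushing gradually.

```bash
python3 -m handwheel '[[1,0,0,-0.0005,0],[1,0,0,-0.001,0],[1,0,0,-0.001,0]]'
python3 -m handwheel '[[1,0,0,-0.0008,0],[1,0,0,-0.0014,0],[1,0,0,-0.0014,0]]'
```

```text
time: 14.25
ee_pos: [0.4915, -0.2245, 0.1431]
tcp_rot: [-179.9, -0.1, 1.5]
wrist_force: [-2.7, 0.9, 7.4]
opening: -0.0001
time: 14.55
ee_pos: [0.4917, -0.2245, 0.1428]
tcp_rot: [-180.0, -0.1, 1.5]
wrist_force: [-2.7, 2.4, 9.8]
opening: -0.0001
```

```bash
python3 -m handwheel '[[1,0,0,-0.0008,0],[1,0,0,-0.0016,0],[1,0,0,-0.0018,0],[1,0,0,-0.0018,0]]'
```

```text
time: 14.95
ee_pos: [0.4917, -0.2245, 0.1422]
tcp_rot: [-180.0, -0.2, 1.5]
wrist_force: [-2.6, 1.5, 9.3]
opening: -0.0002
```

```bash
python3 -m handwheel '[[1,0,0,-0.001,0],[1,0,0,-0.002,0],[1,0,0,-0.0025,0],[1,0,0,-0.0025,0]]'
python3 -m handwheel '[[1,0,0,-0.001,0],[1,0,0,-0.002,0],[1,0,0,-0.0028,0],[1,0,0,-0.0028,0]]'
```

```text
time: 15.35
ee_pos: [0.4918, -0.2246, 0.1409]
tcp_rot: [180.0, -0.3, 1.5]
wrist_force: [-1.8, 1.4, 10.3]
opening: -0.0
time: 15.75
ee_pos: [0.4918, -0.2246, 0.1394]
tcp_rot: [179.9, -0.3, 1.5]
wrist_force: [-3.5, 1.4, 10.0]
opening: 0.0002
```

```bash
python3 -m handwheel '[[1,0,0,-0.001,0],[1,0,0,-0.002,0],[1,0,0,-0.0028,0],[1,0,0,-0.0028,0]]'
python3 -m handwheel '[[1,0,0,-0.001,0],[1,0,0,-0.002,0],[1,0,0,-0.0028,0],[1,0,0,-0.0028,0]]'
python3 zoom.py side 350 110 425 185 h2
```

```text
time: 16.15
ee_pos: [0.4919, -0.2246, 0.138]
tcp_rot: [179.9, -0.4, 1.5]
wrist_force: [-3.8, 0.7, 10.3]
opening: 0.0001
time: 16.55
ee_pos: [0.4919, -0.2246, 0.1367]
tcp_rot: [179.9, -0.5, 1.5]
wrist_force: [-3.3, 1.9, 12.0]
opening: 0.0001
[ 0.4919 -0.2246  0.1367] [179.87  -0.46   1.53] [-3.3  1.9 12. ]
tip pred [387.70219522 172.53329271] mouth pred [388.97070808 168.85981694]
```

View pics/h2.png

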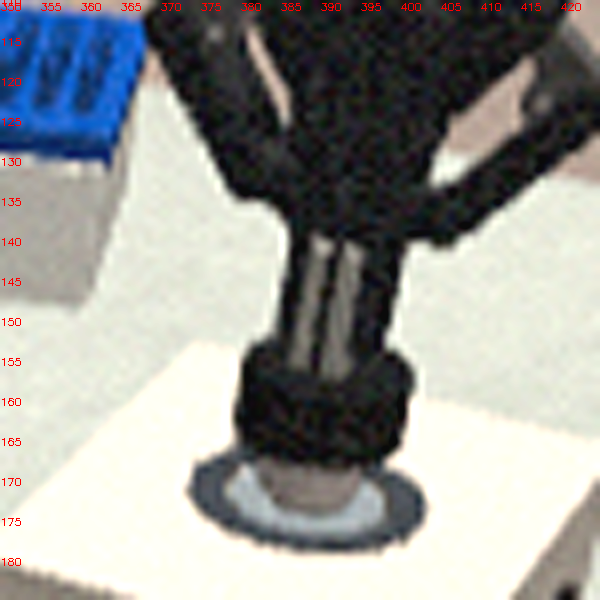

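The sleeve is going in, about 6 mm so far, and the head is still upright. Continuing.

```bash
python3 -m handwheel '[[1,-0.0003,0,-0.001,0],[1,-0.0005,0,-0.002,0],[1,-0.0005,0,-0.0028,0],[1,-0.0005,0,-0.0028,0]]'
python3 -m handwheel '[[1,0,0,-0.001,0],[1,0,0,-0.002,0],[1,0,0,-0.0025,0],[1,0,0,-0.0025,0]]'
```

```text
time: 17.0
ee_pos: [0.4919, -0.2247, 0.1364]
tcp_rot: [179.8, -0.6, 1.5]
wrist_force: [-4.1, 2.4, 18.6]
opening: -0.0004
time: 17.4
ee_pos: [0.4923, -0.2248, 0.1363]
tcp_rot: [179.7, -0.8, 1.5]
wrist_force: [-5.3, 2.3, 17.8]
opening: -0.0002
```

It has stopped at z 0.1364 with about 18 N, so this is the hard stop. Before the lock press I'll lift a little to clear the built-up tilt and sideways load.

```bash
python3 -m handwheel '[[1,0,0,0.002,0],[1,-0.001,0.0003,0.005,0],[1,-0.001,0.0003,0.006,0],[1,-0.001,0.0003,0.006,0]]'
python3 -m handwheel '[[1,0,0,0,0],[1,0,0,0,0]]'
python3 zoom.py side 350 110 425 185 h3
```

```text
time: 17.8
ee_pos: [0.4912, -0.2244, 0.142]
tcp_rot: [179.8, -0.8, 1.5]
wrist_force: [-0.2, -0.0, 0.5]
opening: -0.0002
time: 18.0
ee_pos: [0.4911, -0.2244, 0.1416]
tcp_rot: [179.8, -0.7, 1.5]
wrist_force: [0.4, 0.6, -1.1]
opening: 0.0002
[ 0.4911 -0.2244  0.1416] [179.77  -0.73   1.53] [ 0.4  0.6 -1.1]
tip pred [388.37555274 170.71383811] mouth pred [388.97070808 168.85981694]
```

View pics/h3.png

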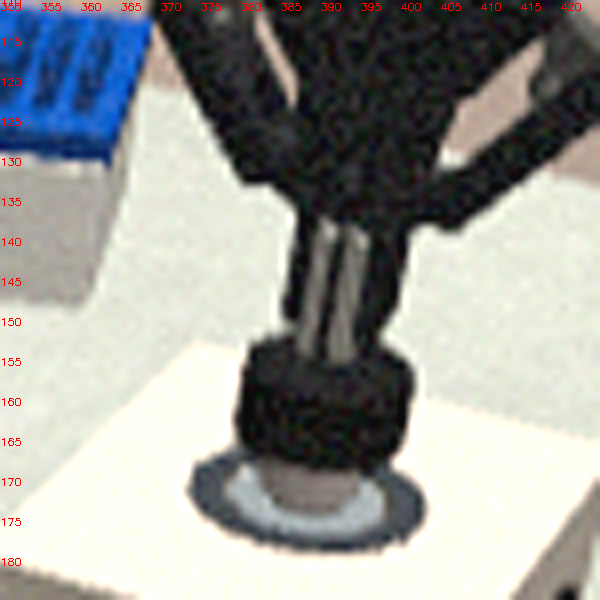

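The head is upright and the sleeve ellipse (centre near row 172) is now concentric with its ring, where it stood about 2 px higher at the start. Starting the lock press.

```bash
python3 -m handwheel '[[1,0,0,-0.001,0],[1,0,0,-0.002,0],[1,0,0,-0.003,0],[1,0,0,-0.004,0],[1,0,0,-0.004,0]]'
python3 -m handwheel '[[1,0,0,-0.0005,0],[1,0,0,-0.001,0],[1,0,0,-0.0015,0],[1,0,0,-0.0018,0],[1,0,0,-0.0018,0]]'
```

```text
time: 18.55
ee_pos: [0.4911, -0.2244, 0.1375]
tcp_rot: [179.8, -0.7, 1.5]
wrist_force: [-0.1, -0.8, 0.4]
opening: 0.0
time: 19.05
ee_pos: [0.4912, -0.2244, 0.1364]
tcp_rot: [179.8, -0.8, 1.5]
wrist_force: [-1.8, 0.9, 5.8]
opening: -0.0002
```

```bash
python3 -m handwheel '[[1,0,0,-0.001,0],[1,0,0,-0.0015,0],[1,0,0,-0.002,0],[1,0,0,-0.0025,0],[1,0,0,-0.0025,0]]'
```

```text
time: 19.55
ee_pos: [0.4916, -0.2246, 0.1363]
tcp_rot: [179.7, -0.9, 1.5]
wrist_force: [-4.2, 1.6, 15.8]
opening: -0.0003
```

```bash
python3 -m handwheel '[[1,-0.0005,0,-0.0022,0],[1,-0.0005,0,-0.0026,0],[1,-0.0005,0,-0.003,0],[1,-0.0005,0,-0.0034,0],[1,-0.0005,0,-0.0034,0]]'
```

```text
time: 20.05
ee_pos: [0.4918, -0.2247, 0.1363]
tcp_rot: [179.6, -1.1, 1.5]
wrist_force: [-6.2, 2.4, 21.7]
opening: 0.0002
```

```bash
python3 -m handwheel '[[1,-0.0005,0,-0.0036,0],[1,-0.0005,0,-0.0038,0],[1,-0.0005,0,-0.0039,0],[1,-0.0005,0,-0.0039,0],[1,-0.0005,0,-0.0039,0]]'
```

```text
time: 20.55
ee_pos: [0.4919, -0.2248, 0.1362]
tcp_rot: [179.5, -1.4, 1.6]
wrist_force: [-6.8, 4.2, 25.7]
opening: -0.0
```

```bash
python3 -m handwheel '[[1,-0.0005,0,-0.0039,0],[1,-0.0005,0,-0.0039,0],[1,-0.0005,0,-0.0039,0],[1,-0.0005,0,-0.0039,0],[1,-0.0005,0,-0.0039,0]]'
```

```text
time: 21.05
ee_pos: [0.492, -0.2249, 0.1362]
tcp_rot: [179.4, -1.6, 1.6]
wrist_force: [-8.0, 4.3, 25.2]
opening: 0.0002
```

Held 25–26 N at the stop for about 0.5 s. Now backing away.

```bash
python3 -m handwheel '[[1,0,0,0.003,0],[1,-0.001,0.0003,0.008,0],[1,-0.001,0,0.03,0],[1,-0.001,0,0.07,0],[1,-0.001,0,0.1,0]]'
python3 -m handwheel '[[1,-0.02,0.04,0.02,0],[1,-0.04,0.08,0.03,0],[1,-0.06,0.12,0.03,0],[1,-0.08,0.16,0.03,0],[1,-0.08,0.16,0.03,0]]'
python3 -m handwheel '[[1,0,0,0,0],[1,0,0,0,0],[1,0,0,0,0]]'
python3 snap.py z 330 120 450 240 330 210 450 320; python3 zoom.py side 350 130 425 190 z1
```

```text
time: 21.55
ee_pos: [0.4908, -0.2248, 0.2378]
tcp_rot: [179.4, -1.6, 1.6]
wrist_force: [-0.2, 0.3, 1.2]
opening: 0.0002
time: 22.05
ee_pos: [0.4091, -0.0618, 0.2686]
tcp_rot: [179.4, -1.7, 1.8]
wrist_force: [0.1, -0.7, 0.1]
opening: 0.0002
time: 22.35
ee_pos: [0.4094, -0.0625, 0.2683]
tcp_rot: [179.4, -1.7, 1.7]
wrist_force: [-0.3, -0.3, 0.1]
opening: 0.0
[ 0.4094 -0.0625  0.2682] [179.44  -1.65   1.68] [ 0.1 -0.4 -0.8]
tip pred [411.24497247 153.86453659] mouth pred [388.97070808 168.85981694]
```

View pics/z_both.png

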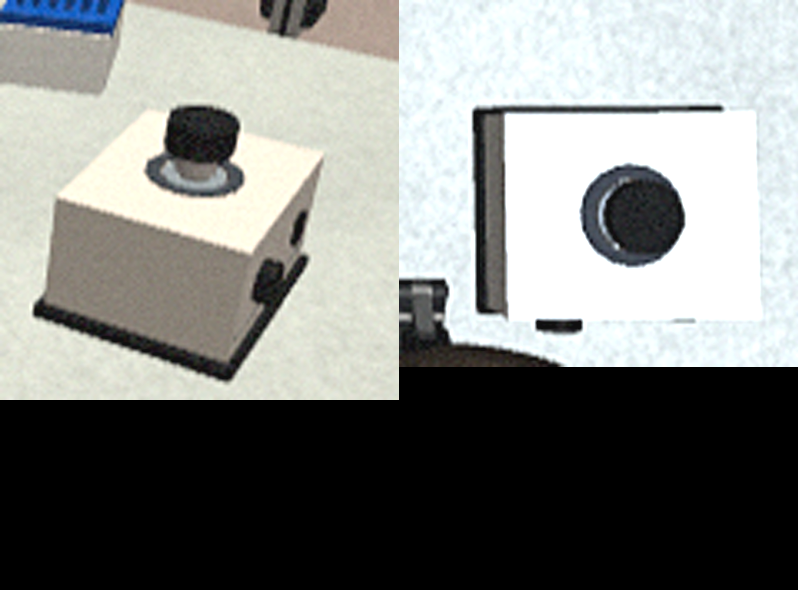

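View pics/z1.png

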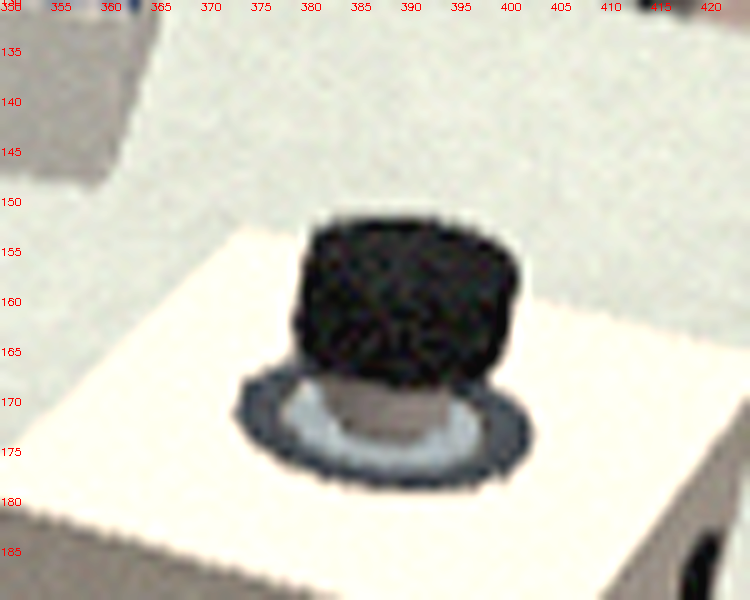

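View pics/z_side.png

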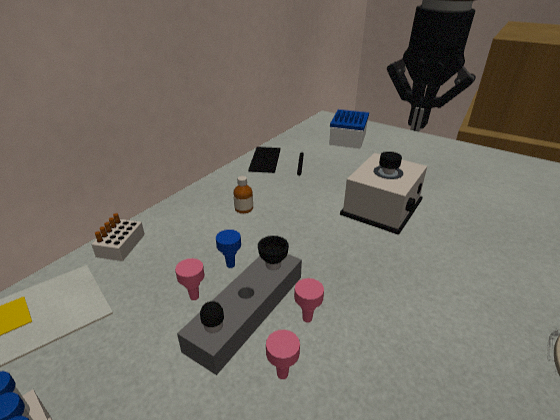

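```bash
python3 - <<'E'
from h import *
t=viewer.camera('top'); g=cv2.cvtColor(t['color'],cv2.COLOR_BGR2GRAY); h=[.1365]
k=cv2.resize(g[254:296,380:425],None,fx=8,fy=8,interpolation=cv2.INTER_CUBIC)
m=(k<30).astype('uint8'); m=cv2.morphologyEx(m,cv2.MORPH_OPEN,np.ones((25,25)))
n,l,st,ce=cv2.connectedComponentsWithStats(m); i=1+st[1:,4].argmax()
u=(ce[i][0]+.5)/8+379.5; v=(ce[i][1]+.5)/8+253.5
print(u,v,st[i]/8,plane(t,u,v,.1365),'pred',proj(t,[.4905,-.2243,.1365]))
E
```

```text
403.2072578719183 274.62304579858176 [  11.875    9.875   23.5     22.625 3402.125] [ 0.4910708  -0.22279842  0.1365    ] pred [403.94387493 274.91814502]
```

Seen from above, the disc centre is within about 1.6 mm of the socket axis, so the head is upright. Handing in.

```bash
python3 -c "
from workcell import job_done
print(job_done())"
```

```text
the job is handed in; nothing more can be done
None
```

The flat-topped head is in the mixer socket with the sleeve pressed home, and I handed the job in at about 22.5 s of the 70 s allowed.

- **Placing:** I took the head from the middle hole and lowered it until about 5.5 N of contact showed the taper was seated, then let go. The picture after release showed it standing upright.
- **Driving home:** With the gripper closed I pushed the sleeve down about 6.6 mm until it stopped moving.
- **Locking:** I then pressed at the stop, reading 25.7 N and 25.2 N half a second apart. The highest downward reading was 25.7 N, but force was read only at the end of each move, so a brief peak in between would not show. During the press there was also up to about 9 N sideways and the tool leaned about 1.6°.
- **Last checks:**
  - The sleeve looks flush in the side view, and the tool height at the stop, 0.136 m, is about what a flush sleeve should give.
  - From above, the disc centre is within about 1.6 mm of the socket axis, so the head is upright.
  - The other two heads and the bottle look unmoved, and the gripper is clear of everything.

When the gripper first closed on the head in the rack, the tool was pushed up about 3 mm with about 6 N. I think the fingertips touched the rack. It did not affect the grip.

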